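# Rack the paring knife

### The arm

A 7-joint arm with a two-finger parallel gripper is mounted at the origin on the work surface. World frame = base frame: x ahead of the robot, y to its left, z up, the work surface at z = 0. Lengths are in m, angles in degrees, forces in N, time in s.
With the tool pointing down it reaches from about 0.425 to 0.875 m from the base axis. Payload 4.7 kg.
Tool frame: the origin (TCP) lies on the centre line of the jaws, within the pads' length; the fingertips stand 8 mm ahead of it and the grasp point (between the pads) lies 11 mm behind it; z points along the fingers, y is the direction in which the jaws open and shut (so a half turn about z gives the same grasp; the last joint's range is limited). The gripper opens to 87 mm and grips with 3 to 60 N. Pads are 19 mm wide; open, the fingers measure 117 mm over their backs; the gripper's body (75 mm by 190 mm) begins 51 mm behind the grasp point.
Start: joints at [77.47, 18.392, -4.016, 83.108, 1.295, 78.541, -3.26], TCP at [0.15, -0.632, 0.231] pointing down, gripper open.
Joint ranges: [-163.93, 163.93], [-17.29, 119.83], [-79.2, 71.16], [3.27, 140.29], [-89.18, 269.18], [5.43, 117.66], [-154.24, 154.24]. Speed limits (degrees/s): [147.25, 147.25, 180, 180, 180, 180, 180].

### API

Orientations are given as [roll, pitch, yaw] about the fixed x, y, z axes, in that order (R = Rz(yaw) Ry(pitch) Rx(roll)).
In Python, from cell import env gives the robot as it stands. The module is installed in compiled form; this text tells all that it offers.
- The arm moves only by the tool move_arm, never from a script. Its argument "steps" is a list of rows, each a list of 2 entries, a list of its own where there are three numbers: the shift along the tool's x, y, z in m, then the turn about the tool's z in rad. A call has 1 to 20 rows; each row is the pose to reach, as a shift and turn from the pose commanded when the call began, along the tool's axes at that moment; what a row does not reach only later rows make up. A row lasts 1/8 s, in which the tool goes at most 62.5 mm and 10.7 degrees, less where a joint would pass 70% of its speed; a pose out of reach is approached as far as the arm can. A call with a gripper value outside its range is refused whole. "hand" is the closure, from -1 (fully open) to 1 (shut), set as the call begins (left out, the last holds). The fingers move at their own pace and stop on an object; "squeeze" is the grip in N (left out, the last holds). Time passes only in rows, so rows that repeat a pose let the fingers close. It gives the time, the measured TCP pose, the force and the opening at its end, in the units of the state.
- env.get_obs(): the state, without advancing time (a new reading comes with each control period).
- env.read_camera(name): name is "side" or "top" or "wrist"; returns (picture, depth): 420x560x3 uint8, red, green, blue; 420x560 float32, m along the optical axis (not along the pixel's ray), 0 where there is no reading.
- env.calibration(name): a dict with "intrinsics" (3x3 intrinsics, pixels), "position" and "orientation" of the camera in the world; the wrist camera has in their place "mount" (4x4, takes a point from camera to tool coordinates, whose origin is the TCP and whose axes are the flange's). Camera axes: x right, y up, looking along -z (the intrinsics and any distortion apply to the point x, -y, -z); pixel columns grow to the right and rows downward; lengths in m; the calibration is good to about 2 mm. A picture is of the moment at which its call begins: read the wrist's pose just before it. calibration takes no time and is no camera call.
- env.sign_off(): hands the job in, once; it reports no verdict.
Trained networks look in the newest picture that a camera, given by its name, has taken for a name from the list of things; names that differ only in an ending like _2 or _b are one class to them, and where a whole thing is asked for, a point or a joint stands for the part that bears it (a point fixed in the world has none). Each returns a list of dicts, best first, with "conf" (0 to 1); they miss things now and then, are a little off and sometimes report something else, mostly with a low value. They report only what shows in the picture. A call takes as long as a camera call.
- env.cut_out(camera, query): "region" (420x560 bool, what is visible of it) and "uv" ([column, row] in pixels, amid what is visible of it).
The state is a dict: "time_s": time; "qpos": joint angles; "joint_velocities": joint speeds; "effort": joint torques, N m; "tool_pos": TCP position; "tool_rot": TCP orientation; "force": force on the tool from outside, world axes, zero at the start; "wrist_torque": the same for the moment, N m; "grip_width": finger opening in m.
Only numpy, scipy, OpenCV 4.12 (cv2) and the standard library are available. Lean on these libraries where they do the work, as an engineer would, in place of code of your own. Each camera call takes 0.05 s, during which the arm holds its last target. There are 200 camera calls.

### The job

Put the paring knife away in the bench rack: lift it out of its fitted case at the finger notch, lay it down on the stone and let go of it. Then take it again by the round butt of its handle, raise it clear and slacken the grip just enough for it to swing until it hangs plumb, blade down; clamp it firmly again and lower it into either free slot of the rack until its ferrule sits on the rack's top, and let go. Do not drop the knife or let it touch the bench, and leave the two tools in the rack, the jar and the maul where they are.

Things in the scene. Friction and masses are not known exactly. Their poses are not given: they have to be found in the camera images.
- knife: Paring knife, 190 mm, 0.16-0.26 kg: dark wooden handle ending in a round butt (32 mm ball), brass ferrule (collar 28 mm across, 14 long), flat steel blade 42 wide, 4 thick, 85 long. Origin: centre of the butt ball. x points along the knife out of the butt: ferrule at x = -75 to -89 mm, blade to the tip at -174; z is the normal of the blade's flat. The handle behind the ferrule is 21-26 mm thick.
- knife_ferrule (a point): Middle of the knife's ferrule, on its axis, 82 mm from the butt's centre. The centre of mass is 19 mm farther towards the tip, in the heel of the blade. Laid flat, the knife rests on the ferrule's front rim and the blade's edge and slopes about 8 degrees, so the butt's centre is then 26 mm above the surface and the ferrule's 15 mm.
- knife_tip (a point): Middle of the cutting edge, 174 mm from the butt's centre. Pinched on the butt ball at 60 N, the knife keeps the angle at which it was taken; below about 35 N on each pad it begins to swing about the line between the pads, by about 5 N it hangs plumb, under about 3 N it may slip out. Clamped again at 30 N or more on each pad it is held firmly.
- case: Fitted wooden knife case, open above, fixed: 256 mm long (x), 124 wide (y), 46 high. Origin: centre of its underside. The knife starts sunk in it, level, axis 28 mm above the bench, blade's flat up, butt's centre at x = +96 mm; butt and handle are flush with the top, with 3 mm of room on either side.
- notch (a point): Centre of the case's finger notch, at x = +14 mm of the case, 28 mm above the bench: a channel 54 mm wide (along x) cut across the case's whole width, its floor 4 mm above the bench. The ferrule lies in the middle of it.
- stone: Paring stone, a fixed slab of pale limestone with rough sides and a smooth flat top: 240 mm (x) by 190 mm (y), 50 mm high. Origin: centre of its underside.
- rack: Wooden bench rack, a fixed block 226 mm (x) by 92 mm (y), 100 mm high. Origin: centre of its underside. Four upright slots in its top, side by side at x = -75, -25, +25, +75 mm (y = 0), each 14 mm wide along x, 60 mm long along y, 100 mm deep. The slots at -25 and +75 are taken, those at -75 and +25 free.
- slot0 (a point): Mouth of the free slot at x = -75 mm of the rack: its centre, at the height of the rack's top. A racked knife stands blade down, the blade's width along the slot, the ferrule on the rack's top; its butt's centre is then 189 mm above the bench.
- slot2 (a point): Mouth of the other free slot, at x = +25 mm of the rack: its centre, at the height of the rack's top.
- awl: Bystander: an awl with a wooden handle, standing loose in the rack's slot at x = -25 mm, its handle's top 78 mm above the rack's top. Origin: its shoulder, on the rack's top; z up.
- creaser: Bystander: a creasing iron with a wooden handle, standing loose in the rack's slot at x = +75 mm, its handle's top 70 mm above the rack's top. Origin: its shoulder, on the rack's top; z up.
- jar: Bystander: an amber glass jar with a steel lid, 62 mm across, 85 mm high, on the bench beyond the stone. Origin: centre of its underside.
- maul: Bystander: a leatherworker's maul standing on its white head (62 mm across, 82 mm high), wooden handle up, 168 mm high in all, on the bench beyond the stone. Origin: centre of its underside.

How it is judged (in metres and radians):
On the way, in this order (a step that is already met when the one before it is completed fails the run):
1. the knife lies on the stone, let go of (contact force between the fingers and knife below 0.05 N and contact force between knife and stone above 0.3 N and linear speed of knife below 0.02 m/s and angle between knife's own z axis and vertical below 0.3 rad), for 0.2 s.
2. in a slackened grip on its butt, clear of everything else, the knife hangs plumb, blade down (within 0.2 rad, the fingers' forces adding up to less than 45 N) (angle between knife's own x axis and vertical below 0.2 rad and distance between the grasp point and knife below 0.035 m and contact force between knife and stone below 0.01 N and contact force between knife and rack below 0.01 N and height (world z) of knife_tip above 0.055 m and contact force between the fingers and knife between 1 and 45 N), for 0.1 s.
3. still plumb and clear, it is clamped again (the fingers' forces adding up to more than 45 N) (angle between knife's own x axis and vertical below 0.2 rad and distance between the grasp point and knife below 0.035 m and contact force between knife and stone below 0.01 N and contact force between knife and rack below 0.01 N and height (world z) of knife_tip above 0.055 m and contact force between the fingers and knife above 45 N), for 0.1 s.
At the end, for the whole second after the job is handed in: The knife stands at rest, let go of, in a free slot of the rack, blade down and upright within 0.1 rad, its ferrule on the rack's top (the ferrule's middle 1 to 11 mm above it; 7 mm when seated); the awl, the creaser, the jar and the maul are within 25 mm of where they were (angle between knife's own x axis and vertical below 0.1 rad and z of knife_ferrule in the frame of rack between 0.101 and 0.111 m and x of knife_ferrule in the frame of rack between -0.1 and 0.1 m and y of knife_ferrule in the frame of rack between -0.03 and 0.03 m and linear speed of knife below 0.02 m/s and contact force between the fingers and knife below 0.05 N); the robot touches nothing.
It fails at once if the knife is dropped: out of the fingers and falling faster than 0.6 m/s (linear speed of knife above 0.6 m/s and contact force between the fingers and knife below 0.05 N).
It fails at once if the knife touches the bench (contact force between knife and table above 0.3 N).
It fails at once if the awl, the creaser, the jar or the maul is moved more than 25 mm (distance of any of awl, creaser, jar, maul from where it was at the start of the episode above 0.025 m).
It also fails if it takes over 72 s, if anything falls off the work surface, if the arm or the gripper's body presses on something with over 40 N, if the wrist force passes 120 N, or if a joint passes its speed limit or range.

## Working session

There is one attempt and no reset: what is moved stays moved. The work goes in short steps, Python scripts to look and compute and a tool call to move; the robot and the scene stay as the last step left them, time stands still between calls to the robot, and variables do not carry over. Pictures are saved under pics/ and viewed, about 8 in all and at most 12, crops included, and the job is handed in when it is done.

Besides the shell and the picture viewer there is one more tool, called after "Request:" by a JSON object that holds its "fn" and its "kwargs". move_arm: Moves the arm, as the interface text tells. Its arguments: {"type":"object","properties":{"steps":{"type":"array"},"hand":{"type":"number"},"squeeze":{"type":"number"}},"required":["steps"]}

```bash
mkdir -p pics; cat > h.py <<'E'
import numpy as np, cv2
from scipy.spatial.transform import Rotation as R
from cell import env
def cam(name,obs=None):
    c=env.calibration(name); K=np.array(c["intrinsics"])
    if "mount" in c:
        o=obs or env.get_obs(); T=np.eye(4); T[:3,:3]=R.from_euler('xyz',o["tool_rot"],degrees=True).as_matrix(); T[:3,3]=o["tool_pos"]
        M=T@np.array(c["mount"]); return K,M[:3,:3],M[:3,3]
    q=np.array(c["orientation"]); 
    Rm=q if q.shape==(3,3) else (R.from_quat(q) if q.size==4 else R.from_euler('xyz',q,degrees=True)).as_matrix()
    return K,Rm,np.array(c["position"])
def cloud(dep,K,Rm,p):
    v,u=np.mgrid[:dep.shape[0],:dep.shape[1]]
    X=np.stack([(u-K[0,2])/K[0,0]*dep,-(v-K[1,2])/K[1,1]*dep,-dep],-1)
    return X@Rm.T+p
def proj(P,K,Rm,p):
    c=(np.atleast_2d(P)-p)@Rm; return np.c_[K[0,0]*c[:,0]/-c[:,2]+K[0,2],K[1,1]*c[:,1]/c[:,2]+K[1,2]]
def save(img,f): cv2.imwrite('pics/'+f,cv2.cvtColor(img,cv2.COLOR_RGB2BGR))
def look(name):
    o=env.get_obs(); img,d=env.read_camera(name); k=cam(name,o); return img,d,k,cloud(d,*k)
E
python3 - <<'E'
from h import *
print(env.get_obs()); print(env.calibration("top")); print(env.calibration("wrist"))
img,d,k,C=look("top"); save(img,"top.png")
for q in ["knife","case","stone","rack","awl","creaser","jar","maul"]:
    for r in env.cut_out("top",q)[:2]:
        m=r["region"]&(d>0); P=C[m]
        (c,s,a)=cv2.minAreaRect((P[:,:2]*1000).astype(np.float32))
        print(q,round(r["conf"],2),np.round(r["uv"]),m.sum(),"rect",np.round(c),np.round(s),round(a,1),"z",np.percentile(P[:,2],[5,50,95]).round(3))
E
```

```text
{'time_s': 0.0, 'qpos': array([77.46914603, 18.43954638, -4.01784291, 83.1725849 ,  1.29465959,
       78.54133748, -3.25894925]), 'joint_velocities': array([-0.02531167,  0.07198007, -0.04903581,  0.01135153, -0.03990938,
        0.08694838,  0.09661071]), 'effort': array([-5.73328562e-04, -4.91291463e+01, -4.04273076e-01, -3.12535286e+01,
       -6.39813929e-02,  4.36455267e-02,  1.65322999e-04]), 'tool_pos': array([ 0.14981654, -0.63195957,  0.2294766 ]), 'tool_rot': array([-1.79891763e+02,  4.60047857e-03,  1.33437329e+01]), 'force': array([ 0.09923305, -0.21976957,  0.06524758]), 'wrist_torque': array([-0.06212832, -0.01209026,  0.03113159]), 'grip_width': 0.08723303643602726}
{'intrinsics': array([[393.86831971,   0.        , 282.96471711],
       [  0.        , 393.86831971, 210.93952151],
       [  0.        ,   0.        ,   1.        ]]), 'position': array([ 0.54176399, -0.00622392,  0.94383861]), 'orientation': array([  4.30783225,   0.84051172, -91.05084694])}
{'intrinsics': array([[350.72715884,   0.        , 282.36500038],
       [  0.        , 350.72715884, 213.7042593
[... 363 characters left out ...]
 0.00000000e+00,
         1.00000000e+00]])}
knife 0.62 [428. 239.] 1191 rect [ 555. -336.] [ 55. 192.] 88.0 z [0.026 0.03  0.041]
case 0.84 [422. 244.] 5325 rect [ 540. -340.] [256. 145.] 3.2 z [0.002 0.044 0.047]
stone 0.7 [278. 252.] 8872 rect [518.  18.] [201. 246.] 89.4 z [0.046 0.049 0.052]
rack 0.84 [128. 240.] 5232 rect [548. 376.] [141. 256.] 76.4 z [0.02  0.099 0.102]
awl 0.55 [115. 253.] 263 rect [523. 343.] [20. 24.] 54.6 z [0.108 0.165 0.179]
creaser 0.7 [130. 202.] 265 rect [623. 337.] [41. 25.] 82.3 z [0.09  0.156 0.171]
jar 0.81 [254. 137.] 709 rect [783.  64.] [57. 75.] 55.1 z [0.022 0.083 0.086]
maul 0.57 [312. 150.] 624 rect [749. -54.] [74. 57.] 34.0 z [0.059 0.082 0.166]
```

View pics/top.png

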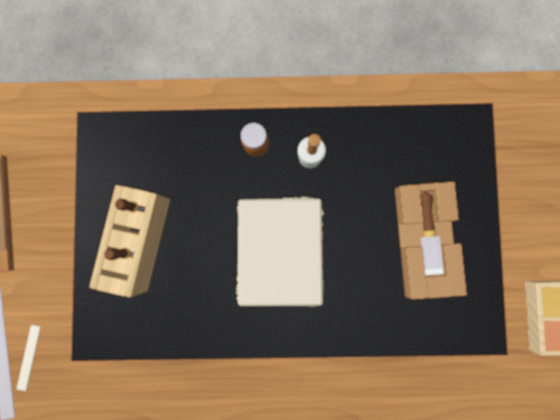

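```bash
cat > fit.py <<'E'
from h import *
def rect(C,lo,hi,box):
    P=C[(C[...,2]>lo)&(C[...,2]<hi)&(C[...,0]>box[0])&(C[...,0]<box[1])&(C[...,1]>box[2])&(C[...,1]<box[3])]
    (c,s,a)=cv2.minAreaRect((P[:,:2]*1000).astype(np.float32)); return np.round(c,1),np.round(s,1),round(a,2),len(P),np.median(P[:,2]).round(4)
E
python3 - <<'E'
from fit import *
img,d,k,C=look("top")
print("case",rect(C,.040,.052,(.38,.72,-.45,-.22)))
print("stone",rect(C,.044,.056,(.36,.68,-.12,.16)))
print("rack",rect(C,.094,.106,(.38,.72,.25,.5)))
r=env.cut_out("top","knife")[0]["region"]; P=C[r]; 
for n,(lo,hi) in dict(h=(.035,.05),b=(.024,.034)).items():
    Q=P[(P[:,2]>lo)&(P[:,2]<hi)]; print(n,Q.mean(0).round(4),cv2.minAreaRect((Q[:,:2]*1000).astype(np.float32)))
img,d,k,C=look("side"); save(img,"side.png")
print(k[2])
print("case",rect(C,.040,.052,(.38,.72,-.45,-.22)))
print("stone",rect(C,.044,.056,(.36,.68,-.12,.16)))
print("rack",rect(C,.094,.106,(.38,.72,.25,.5)))
E
```

```text
case (array([ 539.3, -330.4]), array([256.5, 125.7]), 3.11, 3880, np.float64(0.045))
stone (array([519.7,  15.8]), array([190.4, 240.2]), 88.79, 8799, np.float64(0.0494))
rack (array([550. , 351.2]), array([ 94.1, 226.3]), 76.52, 3595, np.float64(0.0998))
h [ 0.5961 -0.3262  0.0385] ((564.6502685546875, -329.5206298828125), (167.271240234375, 24.69599151611328), 3.503469228744507)
b [ 0.5145 -0.3318  0.0293] ((554.8864135742188, -328.26800537109375), (187.8206024169922, 42.71440124511719), 6.288234233856201)
[0.22185987 0.79683045 0.84674731]
case (array([ 540.7, -333.4]), array([257.6, 133. ]), 2.97, 1690, np.float64(0.0448))
stone (array([518.8,  14.2]), array([194.8, 240. ]), 89.57, 6230, np.float64(0.0489))
rack (array([550.2, 349.9]), array([ 93.9, 227.5]), 76.46, 4523, np.float64(0.0986))
```

View pics/side.png

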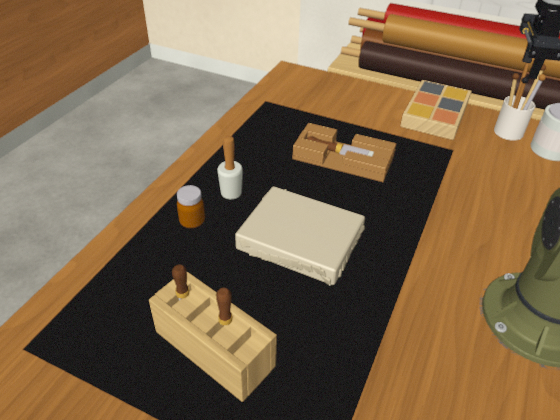

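```bash
cat > plan.py <<'E'
import sys; from h import *
# plan.py cx cy cz cyaw tx ty tz tyaw : tool shift (m) and turn (rad) from commanded pose
a=[float(v) for v in sys.argv[1:]]
y=np.radians(a[3]); A=np.array([[np.cos(y),np.sin(y),0],[np.sin(y),-np.cos(y),0],[0,0,-1]])
s=A.T@(np.array(a[4:7])-a[:3]); t=-np.radians((a[7]-a[3]+180)%360-180)
print("shift",s.round(4),"turn",t.round(4),"rows>=",max(np.linalg.norm(s)/.0625,abs(np.degrees(t))/10.7).round(1))
E
python3 plan.py 0.15 -0.632 0.231 13.34 0.5495 -0.33 0.16 3.1
```

```text
shift [ 0.4584 -0.2017  0.071 ] turn 0.1787 rows>= 8.1
```

Request:
{"fn": "move_arm", "kwargs": {"steps": [[[0.1,-0.04,0.02],0.04],[[0.2,-0.09,0.04],0.1],[[0.3,-0.13,0.05],0.14],[[0.4,-0.17,0.06],0.179],[[0.466,-0.2,0.071],0.179],[[0.466,-0.2,0.071],0.179],[[0.466,-0.2,0.071],0.179],[[0.466,-0.2,0.071],0.179],[[0.466,-0.2,0.071],0.179],[[0.466,-0.2,0.071],0.179],[[0.466,-0.2,0.071],0.179],[[0.466,-0.2,0.071],0.179]], "hand": -1, "squeeze": 60}}

```text
time_s: 2.1
tool_pos: [0.5558, -0.3326, 0.1599]
tool_rot: [179.9, 0.0, 2.9]
force: [-1.2, -0.4, 0.2]
grip_width: 0.087
```

```bash
python3 - <<'E'
from fit import *
o=env.get_obs(); print(o["time_s"],o["tool_pos"].round(4),o["tool_rot"].round(2),o["qpos"].round(0))
img,d,k,C=look("wrist"); 
print("case",rect(C,.040,.052,(.38,.72,-.45,-.22)))
P=C[(d>0)&(C[...,2]>.015)]
for r in env.cut_out("wrist","knife_ferrule")[:2]+env.cut_out("wrist","knife")[:1]:
    Q=C[r["region"]&(d>0)]; print(r["conf"],r["uv"],Q.mean(0).round(4),np.ptp(Q,0).round(3),np.percentile(Q[:,2],95).round(4), cv2.minAreaRect((Q[:,:2]*1000).astype(np.float32)))
save(img,"w1.png")
E
```

```text
2.1 [ 0.5558 -0.3326  0.1599] [1.7993e+02 2.0000e-02 2.8800e+00] [ 43.  21. -18.  88.   7.  71. -64.]
case (array([ 540.6, -332.6]), array([256.9, 124.2]), 3.3, 25929, np.float64(0.0463))
0.68 [280.4, 215.7] [ 0.5584 -0.3316  0.0345] [0.184 0.047 0.041] 0.0422 ((561.8024291992188, -331.50396728515625), (183.09788513183594, 42.045326232910156), 3.1743075847625732)
0.58 [282.9, 213.8] [ 0.5584 -0.3316  0.0346] [0.184 0.048 0.232] 0.0422 ((561.302978515625, -329.37322998046875), (183.77928161621094, 46.27067947387695), 6.289711952209473)
```

View pics/w1.png

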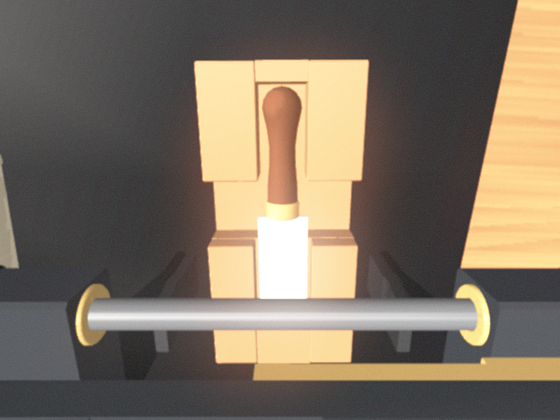

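Request:
{"fn": "move_arm", "kwargs": {"steps": [[[0.004,-0.001,0.04],0],[[0.004,-0.001,0.08],0],[[0.004,-0.001,0.11],0],[[0.004,-0.001,0.13],0],[[0.004,-0.001,0.142],0],[[0.004,-0.001,0.142],0],[[0.004,-0.001,0.142],0],[[0.004,-0.001,0.142],0]]}}

```text
time_s: 3.25
tool_pos: [0.562, -0.3296, 0.0188]
tool_rot: [179.9, -0.1, 3.1]
force: [-1.0, -0.5, -0.1]
grip_width: 0.0872
```

Request:
{"fn": "move_arm", "kwargs": {"steps": [[[-0.002,0.001,0.001],0],[[-0.002,0.001,0.001],0],[[-0.002,0.001,0.001],0]]}}

```text
time_s: 3.62
tool_pos: [0.5592, -0.3304, 0.0166]
tool_rot: [180.0, -0.0, 3.1]
force: [-0.1, 0.2, 0.4]
grip_width: 0.0874
```

Request:
{"fn": "move_arm", "kwargs": {"steps": [[[0,0,0],0],[[0,0,0],0],[[0,0,0],0],[[0,0,0],0],[[0,0,0],0],[[0,0,0],0]], "hand": 1, "squeeze": 60}}

```text
time_s: 4.38
tool_pos: [0.5592, -0.3303, 0.0165]
tool_rot: [180.0, 0.0, 3.1]
force: [0.1, -0.1, 0.5]
grip_width: 0.0346
```

Request:
{"fn": "move_arm", "kwargs": {"steps": [[[0,0,0],0],[[0,0,0],0],[[0,0,0],0],[[0,0,0],0]]}}

```text
time_s: 4.88
tool_pos: [0.5592, -0.3305, 0.0165]
tool_rot: [180.0, -0.0, 3.1]
force: [0.6, -0.9, -0.8]
grip_width: 0.0258
```

Request:
{"fn": "move_arm", "kwargs": {"steps": [[[0,0,0],0],[[0,0,0],0],[[0,0,-0.003],0],[[0,0,-0.006],0],[[0,0,-0.006],0]]}}

```text
time_s: 5.5
tool_pos: [0.5592, -0.3303, 0.0228]
tool_rot: [180.0, -0.0, 3.1]
force: [-0.0, -1.2, -2.3]
grip_width: 0.0263
```

```bash
python3 - <<'E'
from fit import *
img,d,k,C=look("wrist"); save(img[100:400],"w2.png")
o=env.get_obs(); print(o["tool_pos"],o["grip_width"],o["force"])
E
```

```text
[ 0.55921568 -0.33030756  0.02270596] 0.025703649356531213 [ 0.37988861 -0.79607548 -1.40956656]
```

View pics/w2.png

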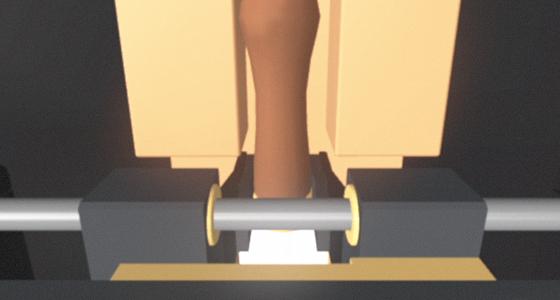

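Request:
{"fn": "move_arm", "kwargs": {"steps": [[[0,0,-0.015],0],[[0,0,-0.035],0],[[0,0,-0.06],0],[[0,0,-0.085],0],[[0,0,-0.11],0],[[0,0,-0.12],0],[[0,0,-0.12],0],[[0,0,-0.12],0]]}}

```text
time_s: 6.55
tool_pos: [0.5586, -0.3299, 0.1415]
tool_rot: [-179.9, 0.1, 3.1]
force: [-0.5, -0.0, -1.9]
grip_width: 0.0258
```

```bash
cat > kn.py <<'E'
from fit import *
def knife(name):
    img,d,k,C=look(name); rs=env.cut_out(name,"knife")
    if not rs: print("no knife"); return img,None
    r=rs[0]; Q=C[r["region"]&(d>0)]
    Q=Q[np.linalg.norm(Q-np.median(Q,0),axis=1)<.13]
    m=Q.mean(0); w,V=np.linalg.eigh(np.cov((Q-m).T)); a=V[:,2]; t=(Q-m)@a
    print(name,round(r["conf"],2),len(Q),"mean",m.round(4),"axis",a.round(3),"slope",np.degrees(np.arcsin(a[2])).round(1),"ends",(m+a*t.min()).round(4),(m+a*t.max()).round(4))
    return img,Q
E
python3 - <<'E'
from kn import *
o=env.get_obs(); print(o["tool_pos"],o["grip_width"],o["force"])
knife("top"); knife("side"); knife("wrist")
E
python3 plan.py 0.5592 -0.3303 0.1427 3.1 0.523 0.016 0.1427 3.1
```

```text
[ 0.5585628  -0.32986406  0.14153945] 0.025816305076598087 [-0.49589886 -0.03563604 -1.90560516]
top 0.98 849 mean [ 0.523  -0.3281  0.1551] axis [-0.993 -0.095 -0.075] slope -4.3 ends [ 0.6328 -0.3176  0.1634] [ 0.4381 -0.3361  0.1487]
side 0.98 470 mean [ 0.5438 -0.3255  0.1538] axis [-0.991 -0.134 -0.03 ] slope -1.7 ends [ 0.6481 -0.3114  0.1569] [ 0.4612 -0.3366  0.1513]
wrist 0.79 16012 mean [ 0.5985 -0.3262  0.1629] axis [-0.994 -0.068 -0.081] slope -4.7 ends [ 0.6513 -0.3226  0.1673] [ 0.5203 -0.3315  0.1565]
shift [-0.0174 -0.3478  0.    ] turn -0.0 rows>= 5.6
```

Request:
{"fn": "move_arm", "kwargs": {"steps": [[[-0.001,-0.02,0],0],[[-0.003,-0.055,0],0],[[-0.005,-0.1,0],0],[[-0.007,-0.145,0],0],[[-0.009,-0.19,0],0],[[-0.012,-0.235,0],0],[[-0.014,-0.28,0],0],[[-0.016,-0.315,0],0],[[-0.017,-0.338,0],0],[[-0.017,-0.348,0],0],[[-0.017,-0.348,0],0],[[-0.017,-0.348,0],0],[[-0.017,-0.348,0],0]]}}

```text
time_s: 8.48
tool_pos: [0.5236, 0.0151, 0.1424]
tool_rot: [180.0, 0.0, 3.0]
force: [-0.1, 0.2, -1.5]
grip_width: 0.026
```

```bash
python3 - <<'E'
from kn import *
o=env.get_obs(); print(o["tool_pos"],o["grip_width"],o["force"])
img,Q=knife("top"); knife("side"); img,Q=knife("wrist")
E
```

```text
[0.52359151 0.01507994 0.14240413] 0.02600163306946521 [-0.13690023  0.1751643  -1.53752614]
top 0.76 207 mean [0.5979 0.0225 0.1634] axis [-0.121 -0.097  0.988] slope 81.1 ends [0.6125 0.0342 0.0439] [0.5969 0.0217 0.1716]
side 0.81 620 mean [0.478  0.015  0.1544] axis [-0.992 -0.119 -0.045] slope -2.6 ends [0.6028 0.03   0.16  ] [0.4261 0.0088 0.152 ]
wrist 0.69 15864 mean [0.5634 0.0196 0.164 ] axis [-0.994 -0.071 -0.084] slope -4.8 ends [0.6159 0.0233 0.1684] [0.4851 0.0141 0.1573]
```

Request:
{"fn": "move_arm", "kwargs": {"steps": [[[0,0,0.02],0],[[0,0,0.045],0],[[0,0,0.065],0],[[0,0,0.077],0],[[0,0,0.082],0],[[0,0,0.082],0],[[0,0,0.082],0],[[0,0,0.082],0]]}}

```text
time_s: 9.78
tool_pos: [0.524, 0.0163, 0.0612]
tool_rot: [180.0, -0.1, 3.1]
force: [0.5, 0.6, -1.1]
grip_width: 0.0259
```

Request:
{"fn": "move_arm", "kwargs": {"steps": [[[0,0,0],0],[[0,0,0],0]], "squeeze": 20}}

```text
time_s: 10.02
tool_pos: [0.5236, 0.0163, 0.0607]
tool_rot: [180.0, -0.0, 3.1]
force: [-0.5, -0.3, -1.6]
grip_width: 0.027
```

Request:
{"fn": "move_arm", "kwargs": {"steps": [[[0,0,0],0],[[0,0,0],0],[[0,0,0],0]], "squeeze": 8}}

```text
time_s: 10.4
tool_pos: [0.5235, 0.0163, 0.0605]
tool_rot: [180.0, 0.0, 3.1]
force: [0.0, -0.6, -1.5]
grip_width: 0.0276
```

```bash
python3 - <<'E'
from kn import *
o=env.get_obs(); print(o["tool_pos"],o["grip_width"],o["force"])
img,Q=knife("side"); save(cv2.resize(img[170:300,220:400],None,fx=4,fy=4,interpolation=cv2.INTER_CUBIC),"s2.png"); img,Q=knife("wrist")
E
```

```text
[0.52349372 0.0163043  0.06048329] 0.027557145245275964 [ 0.01648587 -0.59917484 -1.54890664]
side 0.93 590 mean [0.4777 0.0157 0.0711] axis [-0.99  -0.122 -0.075] slope -4.3 ends [0.6022 0.0311 0.0805] [0.4269 0.0095 0.0673]
wrist 0.82 16247 mean [0.5631 0.02   0.0827] axis [-0.992 -0.07  -0.104] slope -6.0 ends [0.6152 0.0237 0.0882] [0.4671 0.0132 0.0727]
```

View pics/s2.png

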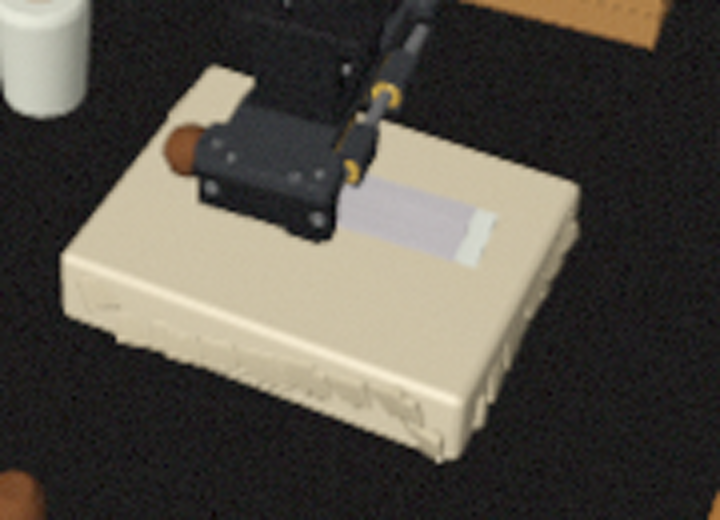

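Request:
{"fn": "move_arm", "kwargs": {"steps": [[[0,0,0.001],0],[[0,0,0.001],0],[[0,0,0.001],0],[[0,0,0.001],0],[[0,0,0.001],0],[[0,0,0.001],0]], "squeeze": 4}}

```text
time_s: 11.35
tool_pos: [0.5235, 0.0163, 0.0595]
tool_rot: [180.0, 0.0, 3.1]
force: [1.2, -0.6, -1.5]
grip_width: 0.0276
```

```bash
python3 - <<'E'
from kn import *
o=env.get_obs(); print(o["tool_pos"],o["grip_width"],o["force"])
knife("side"); knife("wrist")
E
```

```text
[0.52352434 0.01626967 0.05954392] 0.027627890298467843 [ 1.20190258 -0.55412673 -1.4935533 ]
no knife
wrist 0.58 17019 mean [0.5651 0.0198 0.0898] axis [-0.962 -0.06  -0.267] slope -15.5 ends [0.6114 0.0227 0.1026] [0.4771 0.0143 0.0654]
```

Request:
{"fn": "move_arm", "kwargs": {"steps": [[[0,0,0],0],[[0,0,0],0],[[0,0,0],0],[[0,0,0],0],[[0,0,0],0],[[0,0,0],0],[[0,0,0],0],[[0,0,0],0]], "hand": -1}}

```text
time_s: 12.55
tool_pos: [0.5235, 0.0163, 0.0595]
tool_rot: [180.0, 0.0, 3.1]
force: [0.7, 0.6, -0.6]
grip_width: 0.0859
```

Request:
{"fn": "move_arm", "kwargs": {"steps": [[[0,0,-0.03],0],[[0,0,-0.08],0],[[0,0,-0.1],-0.15],[[0,0,-0.1],-0.33],[[0,0,-0.1],-0.51],[[0,0,-0.1],-0.69],[[0,0,-0.1],-0.87],[[0,0,-0.1],-1.05],[[0,0,-0.1],-1.23],[[0,0,-0.1],-1.41],[[0,0,-0.1],-1.59],[[0,0,-0.1],-1.77],[[0,0,-0.1],-1.95],[[0,0,-0.1],-2.13],[[0,0,-0.1],-2.31],[[0,0,-0.1],-2.49],[[0,0,-0.1],-2.67],[[0,0,-0.1],-2.85],[[0,0,-0.1],-3.03],[[0,0,-0.1],-3.14]]}}

```text
time_s: 15.05
tool_pos: [0.5235, 0.0163, 0.1595]
tool_rot: [-180.0, -0.0, -176.8]
force: [0.5, -0.2, 0.3]
grip_width: 0.0867
```

```bash
python3 - <<'E'
from kn import *
o=env.get_obs(); print(o["time_s"],o["tool_pos"],o["tool_rot"],o["grip_width"],o["force"],o["qpos"].round(0))
knife("side"); knife("top"); img,Q=knife("wrist"); save(img,"w3.png")
E
```

```text
15.05 [0.52347982 0.01627731 0.15951571] [-1.79989197e+02 -1.44325580e-03 -1.76767914e+02] 0.08673842351023235 [ 0.52713437 -0.15938231  0.2713165 ] [ 38.  10. -46. 105.   8.  68.  83.]
side 0.64 1031 mean [0.5125 0.0188 0.0665] axis [-0.979 -0.082 -0.184] slope -10.6 ends [0.61   0.027  0.0849] [0.4282 0.0118 0.0507]
top 0.46 147 mean [0.6028 0.0237 0.081 ] axis [-0.199 -0.354  0.914] slope 66.0 ends [0.6103 0.0369 0.047 ] [0.6001 0.0188 0.0937]
wrist 0.94 10199 mean [0.4937 0.0155 0.0656] axis [-0.976 -0.047 -0.211] slope -12.2 ends [0.6124 0.0212 0.0912] [0.4291 0.0124 0.0517]
```

View pics/w3.png

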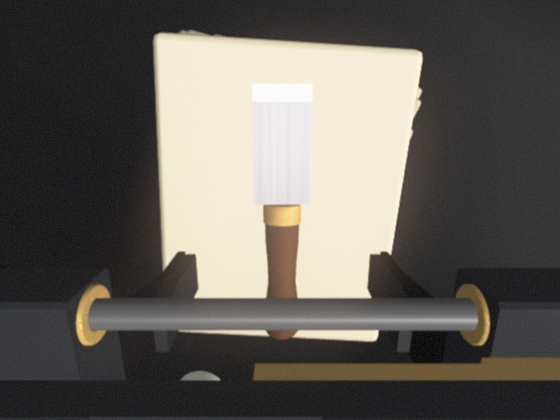

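Request:
{"fn": "move_arm", "kwargs": {"steps": [[[-0.04,0,0],0],[[-0.077,0,0.02],0],[[-0.077,0,0.04],0],[[-0.077,0,0.04],0],[[-0.077,0,0.04],0],[[-0.077,0,0.04],0]]}}

```text
time_s: 16.1
tool_pos: [0.6005, 0.0203, 0.1208]
tool_rot: [-179.9, 0.1, -177.0]
force: [0.4, 0.6, -0.9]
grip_width: 0.0873
```

```bash
python3 - <<'E'
from kn import *
o=env.get_obs(); print(o["time_s"],o["tool_pos"],o["tool_rot"])
img,Q=knife("wrist"); save(img,"w4.png")
T=Q[Q[:,0]>.585]; t=T[T[:,2]>.08]
# sphere fit r=16mm on ball points
from scipy.optimize import least_squares
f=least_squares(lambda c:np.linalg.norm(t-c,axis=1)-.016,[.6,.021,.075],loss='soft_l1',f_scale=.001); print("ball",f.x.round(4),len(t),np.abs(f.fun).mean())
s=Q[(Q[:,0]>.44)&(Q[:,0]<.5)]; p=np.polyfit(s[:,0],s[:,1],1); print(p, T[:,0].max(),T[:,2].max())
E
```

```text
16.1 [0.6005033  0.02025126 0.12077579] [-1.79939228e+02  9.69879456e-02 -1.77015666e+02]
wrist 0.92 14562 mean [0.5265 0.017  0.0722] axis [-0.975 -0.044 -0.219] slope -12.7 ends [0.6212 0.0213 0.0935] [0.4657 0.0142 0.0585]
ball [0.5996 0.0203 0.0764] 1996 0.0006335234851209905
[0.01649964 0.00712934] 0.6310313308954618 0.0933842573986704
```

View pics/w4.png

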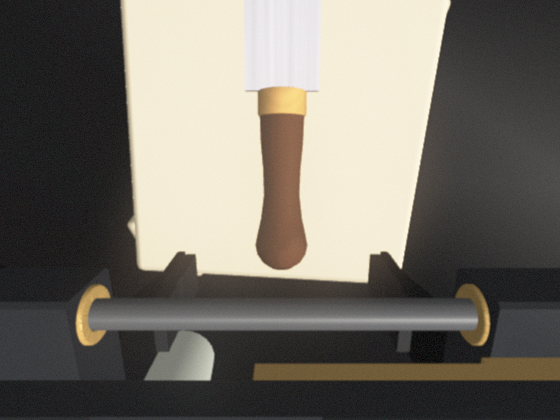

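Request:
{"fn": "move_arm", "kwargs": {"steps": [[[0.001,0,0.025],0],[[0.001,0,0.045],0],[[0.001,0,0.055],0],[[0.001,0,0.055],0],[[0.001,0,0.055],0],[[0.001,0,0.055],0],[[0.001,0,0.055],0]]}}

```text
time_s: 17.08
tool_pos: [0.5998, 0.0203, 0.065]
tool_rot: [-180.0, 0.0, -177.0]
force: [-0.1, -1.0, 0.2]
grip_width: 0.087
```

Request:
{"fn": "move_arm", "kwargs": {"steps": [[[0,0,0],0],[[0,0,0],0],[[0,0,0],0],[[0,0,0],0],[[0,0,0],0],[[0,0,0],0],[[0,0,0],0],[[0,0,0],0],[[0,0,0],0]], "hand": 1, "squeeze": 60}}

```text
time_s: 18.2
tool_pos: [0.5994, 0.0203, 0.0645]
tool_rot: [-180.0, -0.0, -177.0]
force: [0.5, 0.4, -0.7]
grip_width: 0.0292
```

Request:
{"fn": "move_arm", "kwargs": {"steps": [[[0,0,-0.005],0],[[0,0,-0.02],0],[[0,0,-0.045],0],[[0,0,-0.075],0],[[0,0,-0.11],0],[[0,0,-0.145],0],[[0,0,-0.18],0],[[0,0,-0.21],0],[[0,0,-0.235],0],[[0,0,-0.248],0],[[0,0,-0.25],0],[[0,0,-0.25],0],[[0,0,-0.25],0]]}}

```text
time_s: 19.82
tool_pos: [0.5989, 0.0201, 0.3134]
tool_rot: [180.0, -0.1, -177.0]
force: [0.0, -0.2, -2.7]
grip_width: 0.0294
```

Request:
{"fn": "move_arm", "kwargs": {"steps": [[[0,0,0],0],[[0,0,0],0],[[0,0,0],0],[[0,0,0],0]], "squeeze": 20}}

```text
time_s: 20.32
tool_pos: [0.5994, 0.0203, 0.3146]
tool_rot: [-180.0, -0.0, -177.0]
force: [-1.5, 0.1, -2.1]
grip_width: 0.0304
```

Request:
{"fn": "move_arm", "kwargs": {"steps": [[[0,0,0],0],[[0,0,0],0],[[0,0,0],0],[[0,0,0],0],[[0,0,0],0],[[0,0,0],0]], "squeeze": 10}}

```text
time_s: 21.08
tool_pos: [0.5995, 0.0203, 0.3146]
tool_rot: [-180.0, 0.0, -177.0]
force: [-0.1, -0.1, -1.7]
grip_width: 0.031
```

```bash
python3 - <<'E'
from kn import *
o=env.get_obs(); print(o["time_s"],o["tool_pos"],o["tool_rot"],o["grip_width"],o["force"])
img,Q=knife("side"); knife("wrist"); knife("top"); save(img[20:320,150:550],"s3.png")
E
```

```text
21.075 [0.59947438 0.02029361 0.3145501 ] [-1.79994965e+02  6.14938465e-03 -1.77006718e+02] 0.031005065576891346 [-0.07205478 -0.10093755 -1.70791115]
side 0.61 632 mean [0.6019 0.0264 0.2469] axis [-0.135  0.02   0.991] slope 82.1 ends [0.6147 0.0245 0.153 ] [0.5893 0.0283 0.3396]
wrist 0.92 4528 mean [0.5933 0.0205 0.2987] axis [-0.09   0.008  0.996] slope 84.8 ends [0.6035 0.0195 0.1851] [0.5894 0.0209 0.3424]
no knife
```

View pics/s3.png

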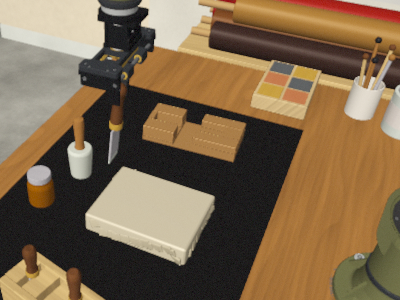

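Request:
{"fn": "move_arm", "kwargs": {"steps": [[[0,0,0],0],[[0,0,0],0],[[0,0,0],0],[[0,0,0],0],[[0,0,0],0],[[0,0,0],0],[[0,0,0],0],[[0,0,0],0]], "squeeze": 5}}

```text
time_s: 22.38
tool_pos: [0.5994, 0.0203, 0.3145]
tool_rot: [-180.0, -0.0, -177.0]
force: [0.8, 0.1, -1.3]
grip_width: 0.0316
```

```bash
cat > tilt.py <<'E'
from kn import *
def tilt():
    o=env.get_obs(); print(o["time_s"],o["tool_pos"].round(4),o["tool_rot"].round(1),round(o["grip_width"],4),o["force"].round(1))
    for n in ["side","wrist"]:
        o=env.get_obs(); B=np.array(o["tool_pos"])+[0,0,.011]
        img,Q=knife(n)
        if Q is None: continue
        Z=B[2]-Q[:,2]; Q=Q[(Z>.092)&(Z<.18)]   # blade
        if len(Q)<60: print(len(Q)); continue
        m=np.median(Q,0); Q=Q[np.linalg.norm((Q-m)[:,:2],axis=1)<.035]; m=Q.mean(0); w,V=np.linalg.eigh(np.cov((Q-m).T))
        print(n,"blade",len(Q),m.round(4),"normal",V[:,0].round(3),"tiltdeg",np.degrees(np.arcsin(V[2,0])).round(1),"dx/dz from butt",((m-B)[:2]/(m-B)[2]).round(3),"zmin",Q[:,2].min().round(3))
E
python3 -c "
from tilt import *
tilt()"
```

```text
22.375 [0.5994 0.0203 0.3145] [-180.   -0. -177.] 0.0316 [ 0.8  0.1 -1.3]
side 0.58 624 mean [0.6    0.0258 0.2487] axis [ 0.114 -0.042 -0.993] slope -83.0 ends [0.5897 0.0296 0.3377] [0.611  0.0217 0.1527]
side blade 218 [0.6058 0.0224 0.194 ] normal [0.997 0.035 0.062] tiltdeg 3.6 dx/dz from butt [-0.049 -0.016] zmin 0.153
wrist 0.57 4600 mean [0.5931 0.0204 0.2971] axis [-0.082  0.012  0.997] slope 85.2 ends [0.6026 0.0191 0.1818] [0.5894 0.021  0.3428]
wrist blade 526 [0.6034 0.0198 0.2047] normal [0.998 0.043 0.043] tiltdeg 2.4 dx/dz from butt [-0.033  0.004] zmin 0.182
```

Request:
{"fn": "move_arm", "kwargs": {"steps": [[[0.006,0,0],0],[[0,0,0],0],[[0.006,0,0],0],[[0,0,0],0],[[0,0,0],0],[[0,0,0],0],[[0,0,0],0]], "squeeze": 4.5}}

```text
time_s: 23.45
tool_pos: [0.5994, 0.0203, 0.3145]
tool_rot: [-180.0, -0.0, -177.0]
force: [0.0, 0.6, -1.1]
grip_width: 0.0315
```

```bash
python3 -c "
from tilt import *
tilt()"
```

```text
23.45 [0.5994 0.0203 0.3145] [-180.   -0. -177.] 0.0315 [ 0.   0.6 -1.1]
side 0.65 680 mean [0.5955 0.0259 0.2478] axis [-0.056  0.021  0.998] slope 86.6 ends [0.601  0.0238 0.1493] [0.5903 0.0279 0.3405]
side blade 249 [0.5982 0.0236 0.192 ] normal [0.999 0.031 0.012] tiltdeg 0.7 dx/dz from butt [ 0.01  -0.024] zmin 0.149
wrist 0.89 5297 mean [0.5911 0.0204 0.2902] axis [-0.027  0.009  1.   ] slope 88.3 ends [0.5944 0.0193 0.1709] [0.5897 0.0209 0.3425]
wrist blade 837 [0.5955 0.0197 0.1991] normal [ 0.999  0.043 -0.02 ] tiltdeg -1.2 dx/dz from butt [0.03  0.004] zmin 0.171
```

Request:
{"fn": "move_arm", "kwargs": {"steps": [[[0,0,0],0],[[0,0,0],0],[[0,0,0],0],[[0,0,0],0],[[0,0,0],0],[[0,0,0],0]], "squeeze": 60}}

```text
time_s: 24.4
tool_pos: [0.5994, 0.0203, 0.3145]
tool_rot: [-180.0, -0.0, -177.0]
force: [0.2, 0.0, -1.7]
grip_width: 0.0296
```

```bash
python3 -c "
from tilt import *
tilt()"; python3 plan.py .5995 .0203 .3145 -177 .477 .368 .3145 166.5
```

```text
24.4 [0.5994 0.0203 0.3145] [-180.   -0. -177.] 0.0296 [ 0.2  0.  -1.7]
side 0.94 666 mean [0.5974 0.0264 0.2448] axis [-0.079  0.027  0.997] slope 85.2 ends [0.6049 0.0238 0.1501] [0.5899 0.0289 0.3395]
side blade 257 [0.6013 0.0242 0.1918] normal [0.999 0.009 0.037] tiltdeg 2.1 dx/dz from butt [-0.014 -0.03 ] zmin 0.15
wrist 0.65 4771 mean [0.5926 0.0205 0.2945] axis [-0.067  0.007  0.998] slope 86.1 ends [0.6004 0.0197 0.1781] [0.5894 0.0208 0.3424]
wrist blade 613 [0.6011 0.0198 0.2023] normal [0.999 0.044 0.023] tiltdeg 1.3 dx/dz from butt [-0.014  0.004] zmin 0.178
shift [0.1041 0.3536 0.    ] turn 0.288 rows>= 5.9
```

Request:
{"fn": "move_arm", "kwargs": {"steps": [[[0.006,0.02,0],0.02],[[0.018,0.06,0],0.05],[[0.03,0.1,0],0.09],[[0.042,0.145,0],0.13],[[0.056,0.19,0],0.17],[[0.07,0.235,0],0.21],[[0.083,0.28,0],0.25],[[0.095,0.32,0],0.28],[[0.102,0.345,0],0.288],[[0.104,0.3535,0],0.288],[[0.104,0.3535,0],0.288],[[0.104,0.3535,0],0.288],[[0.104,0.3535,0],0.288],[[0.104,0.3535,0],0.288]]}}

```text
time_s: 26.35
tool_pos: [0.4776, 0.3671, 0.3145]
tool_rot: [-180.0, 0.0, 166.4]
force: [0.6, 0.6, -0.9]
grip_width: 0.0292
```

```bash
python3 - <<'E'
from tilt import *
tilt()
K=cam("side"); img,d=env.read_camera("side"); C=cloud(d,*K)
print("rack",rect(C,.094,.106,(.38,.72,.25,.5)))
im=img.copy()
c=np.array([.5502,.3499]); a=np.radians(-13.5); ex=np.array([np.cos(a),np.sin(a)]); ey=np.array([-ex[1],ex[0]])
for x in(-75,25):
  q=[np.r_[c+ex*(x+i)/1e3+ey*j/1e3,.0988] for i,j in((-7,-30),(7,-30),(7,30),(-7,30))]
  cv2.polylines(im,[np.round(proj(q,*K)).astype(int)],True,(255,0,0),1)
x0,y0=90,170
save(cv2.resize(im[y0:y0+220,x0:x0+260],None,fx=2.6,fy=2.6,interpolation=cv2.INTER_CUBIC),"s4.png")
W,d,K,C=look("wrist"); print("rackW",rect(C,.094,.106,(.38,.72,.25,.5)),K[2]); save(W,"w5.png")
E
```

```text
26.35 [0.4776 0.3671 0.3145] [-180.     0.   166.4] 0.0292 [ 0.6  0.6 -0.9]
side 0.56 1226 mean [0.4753 0.3716 0.2425] axis [-0.082  0.046  0.996] slope 84.6 ends [0.483  0.3674 0.1494] [0.4674 0.376  0.3381]
side blade 536 [0.4797 0.3687 0.1906] normal [ 0.966 -0.256  0.033] tiltdeg 1.9 dx/dz from butt [-0.015 -0.012] zmin 0.15
wrist 0.82 4743 mean [0.4706 0.3699 0.2942] axis [-0.064  0.024  0.998] slope 86.1 ends [0.4781 0.3671 0.1776] [0.4643 0.3722 0.3915]
wrist blade 625 [0.4787 0.367  0.2019] normal [ 0.97  -0.244  0.025] tiltdeg 1.4 dx/dz from butt [-0.011  0.004] zmin 0.178
rack (array([550.6, 350.1]), array([ 93.1, 228.3]), 76.35, 4316, np.float64(0.0986))
rackW (array([550.9, 350.7]), array([ 92.1, 226. ]), 76.33, 5926, np.float64(0.1004)) [0.40099242 0.38733185 0.46914619]
```

View pics/s4.png

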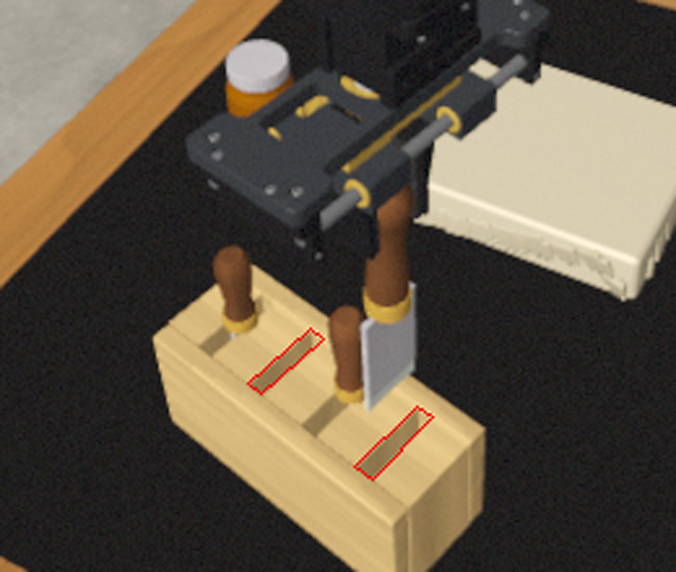

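View pics/w5.png

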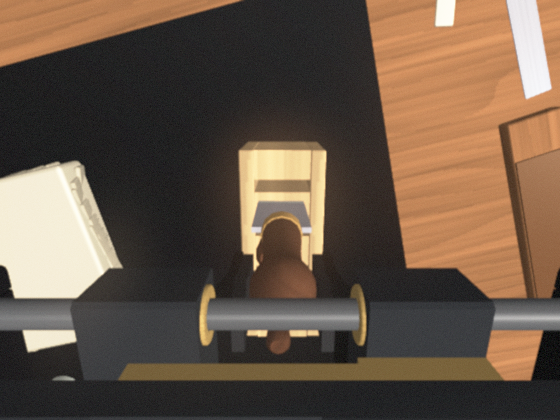

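Request:
{"fn": "move_arm", "kwargs": {"steps": [[[0.002,0.001,0],0],[[0.002,0.001,0.015],0],[[0.002,0.001,0.03],0],[[0.002,0.001,0.045],0],[[0.002,0.001,0.055],0],[[0.002,0.001,0.065],0],[[0.002,0.001,0.075],0],[[0.002,0.001,0.08],0],[[0.002,0.001,0.08],0]]}}

```text
time_s: 27.78
tool_pos: [0.4753, 0.3692, 0.2342]
tool_rot: [-180.0, -0.0, 166.5]
force: [-0.2, 0.1, -1.1]
grip_width: 0.0296
```

```bash
python3 - <<'E'
from tilt import *
tilt()
img,_=env.read_camera("side"); x0,y0=160,220
save(cv2.resize(img[y0:y0+150,x0:x0+140],None,fx=4,fy=4,interpolation=cv2.INTER_CUBIC),"s5.png")
E
```

```text
27.775 [0.4753 0.3692 0.2342] [-180.    -0.   166.5] 0.0296 [-0.2  0.1 -1.1]
side 0.64 865 mean [0.4723 0.3736 0.1665] axis [-0.086  0.057  0.995] slope 84.1 ends [0.4792 0.369  0.0864] [0.4647 0.3786 0.2547]
side blade 342 [0.4768 0.3701 0.1169] normal [ 0.969 -0.247  0.022] tiltdeg 1.3 dx/dz from butt [-0.011 -0.007] zmin 0.086
wrist 0.81 4799 mean [0.4689 0.3719 0.2142] axis [-0.065  0.024  0.998] slope 86.0 ends [0.4764 0.3691 0.0973] [0.4657 0.3731 0.2631]
wrist blade 641 [0.477  0.3692 0.1223] normal [ 0.969 -0.245  0.026] tiltdeg 1.5 dx/dz from butt [-0.012  0.002] zmin 0.097
```

View pics/s5.png

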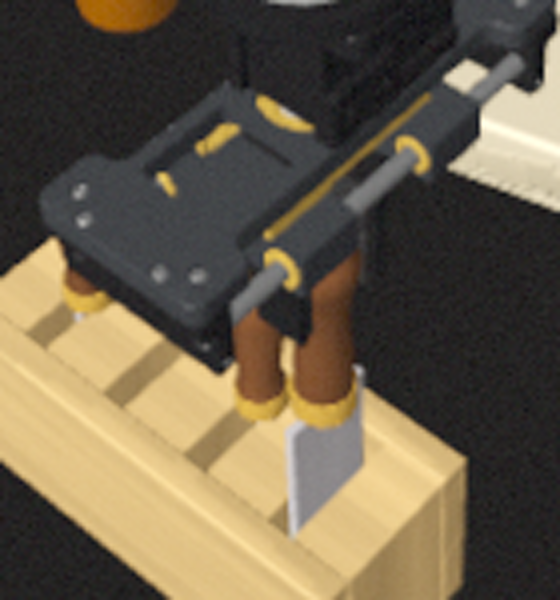

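Request:
{"fn": "move_arm", "kwargs": {"steps": [[[0,0,0.012],0],[[0,0,0.024],0],[[0,0,0.034],0],[[0,0,0.042],0],[[0,0,0.048],0],[[0,0,0.05],0],[[0,0,0.05],0]]}}

```text
time_s: 28.9
tool_pos: [0.4755, 0.3694, 0.1846]
tool_rot: [180.0, 0.0, 166.5]
force: [0.3, 0.7, -1.5]
grip_width: 0.0294
```

Request:
{"fn": "move_arm", "kwargs": {"steps": [[[0,0,0.001],0],[[0,0,0.002],0],[[0,0,0.003],0],[[0,0,0.003],0]]}}

```text
time_s: 29.4
tool_pos: [0.4754, 0.3693, 0.1814]
tool_rot: [-180.0, -0.0, 166.5]
force: [0.6, 0.2, -2.1]
grip_width: 0.0291
```

Request:
{"fn": "move_arm", "kwargs": {"steps": [[[0,0,0.001],0],[[0,0,0.002],0],[[0,0,0.002],0],[[0,0,0.002],0]]}}

```text
time_s: 29.9
tool_pos: [0.4754, 0.3693, 0.1795]
tool_rot: [-180.0, 0.0, 166.5]
force: [1.1, -0.1, -1.3]
grip_width: 0.0294
```

Request:
{"fn": "move_arm", "kwargs": {"steps": [[[0,0,0.001],0],[[0,0,0.001],0],[[0,0,0.002],0],[[0,0,0.002],0]]}}

```text
time_s: 30.4
tool_pos: [0.4754, 0.3693, 0.1775]
tool_rot: [-180.0, 0.0, 166.5]
force: [0.8, -0.2, -1.3]
grip_width: 0.0297
```

Request:
{"fn": "move_arm", "kwargs": {"steps": [[[0,0,0.001],0],[[0,0,0.001],0],[[0,0,0.001],0]]}}

```text
time_s: 30.78
tool_pos: [0.4759, 0.3694, 0.1773]
tool_rot: [180.0, 0.1, 166.5]
force: [-0.2, -1.5, 5.4]
grip_width: 0.0295
```

```bash
python3 - <<'E'
from tilt import *
print(env.get_obs()["force"]); tilt()
K=cam("side"); img,_=env.read_camera("side"); x0,y0=160,220
for z in(.107,): print(proj([.477,.368,z],*K)-[x0,y0])
save(cv2.resize(img[y0:y0+150,x0:x0+140],None,fx=4,fy=4,interpolation=cv2.INTER_CUBIC),"s6.png")
E
```

```text
[-0.19364437 -1.49490851  5.39829644]
30.775 [0.4759 0.3694 0.1773] [1.800e+02 1.000e-01 1.665e+02] 0.0295 [-0.2 -1.5  5.4]
side 0.58 496 mean [0.4716 0.3766 0.1338] axis [-0.132 -0.003  0.991] slope 82.4 ends [0.4793 0.3768 0.0761] [0.4634 0.3764 0.1952]
37
wrist 0.82 4300 mean [0.4681 0.3721 0.1691] axis [-0.038  0.023  0.999] slope 87.4 ends [0.472  0.3696 0.0648] [0.4667 0.3729 0.2054]
wrist blade 102 [0.4767 0.3704 0.0905] normal [-0.953  0.242 -0.183] tiltdeg -10.5 dx/dz from butt [-0.008 -0.01 ] zmin 0.065
[[ 81.44969388 116.98564065]]
```

View pics/s6.png

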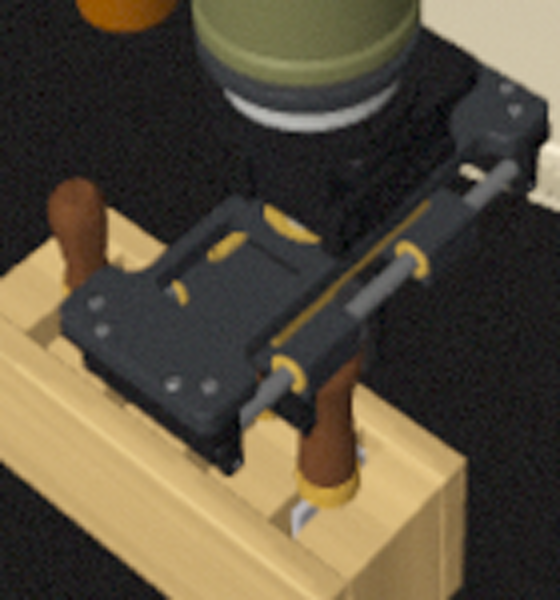

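Request:
{"fn": "move_arm", "kwargs": {"steps": [[[0,0,0],0],[[0,0,0],0],[[0,0,0],0]], "squeeze": 10}}

```text
time_s: 31.4
tool_pos: [0.4756, 0.3698, 0.1769]
tool_rot: [179.9, 0.0, 166.5]
force: [1.1, 0.3, 5.3]
grip_width: 0.0312
```

Request:
{"fn": "move_arm", "kwargs": {"steps": [[[0,0,0],0],[[0,0,0],0],[[0,0,0],0]], "squeeze": 4}}

```text
time_s: 31.78
tool_pos: [0.4755, 0.3692, 0.1766]
tool_rot: [-180.0, 0.0, 166.5]
force: [1.0, -0.4, 5.5]
grip_width: 0.0314
```

Request:
{"fn": "move_arm", "kwargs": {"steps": [[[0,0,0],0],[[0,0,0],0],[[0,0,0],0],[[0,0,0],0],[[0,0,0],0],[[0,0,0],0],[[0,0,0],0],[[0,0,0],0],[[0,0,0],0]], "hand": -1}}

```text
time_s: 32.9
tool_pos: [0.4754, 0.3693, 0.1765]
tool_rot: [-180.0, 0.0, 166.5]
force: [0.5, -0.4, 0.3]
grip_width: 0.0871
```

Request:
{"fn": "move_arm", "kwargs": {"steps": [[[0,0,-0.01],0],[[0,0,-0.03],0],[[0,0,-0.06],0],[[0,0,-0.1],0],[[0,0,-0.14],0],[[0,0,-0.18],0],[[0,0,-0.18],0],[[0.05,-0.05,-0.18],0],[[0.05,-0.1,-0.18],0],[[0.05,-0.15,-0.18],0],[[0.05,-0.2,-0.18],0],[[0.05,-0.2,-0.18],0],[[0.05,-0.2,-0.18],0]]}}

```text
time_s: 34.52
tool_pos: [0.3799, 0.1874, 0.3568]
tool_rot: [180.0, 0.0, 166.5]
force: [-0.2, 0.7, -0.3]
grip_width: 0.0869
```

```bash
python3 - <<'E'
from kn import *
o=env.get_obs(); print(o["time_s"],o["tool_pos"],o["force"],o["grip_width"])
for n in("side","top"):
    img,d,k,C=look(n)
    for q in ["knife","awl","creaser","jar","maul"]:
        for r in env.cut_out(n,q)[:1]:
            P=C[r["region"]&(d>0)]; (c,s,a)=cv2.minAreaRect((P[:,:2]*1000).astype(np.float32))
            b=P[P[:,2]>.12]; print(n,q,round(r["conf"],2),"rect",np.round(c),"med",np.median(P,0).round(3),"z",np.percentile(P[:,2],[2,98]).round(3))
            if q=="knife" and len(b)>50:
                w,V=np.linalg.eigh(np.cov((b-b.mean(0)).T)); print("   axis",V[:,2].round(3))
    if n=="side": save(cv2.resize(img[200:400,120:320],None,fx=3,fy=3,interpolation=cv2.INTER_CUBIC),"s7.png")
E
```

```text
34.525 [0.37987023 0.1874279  0.35676052] [-0.23369061  0.68244985 -0.3128066 ] 0.0869039476817918
side knife 0.81 rect [507. 315.] med [0.472 0.376 0.162] z [0.093 0.203]
   axis [ 0.026 -0.059  0.998]
side awl 0.74 rect [521. 347.] med [0.518 0.351 0.147] z [0.101 0.178]
side creaser 0.6 rect [635. 312.] med [0.617 0.335 0.145] z [0.1  0.17]
side jar 0.98 rect [792.  23.] med [0.767 0.084 0.059] z [0.006 0.086]
side maul 0.93 rect [ 799. -162.] med [ 0.737 -0.051  0.076] z [-0.001  0.165]
top knife 0.64 rect [479. 416.] med [0.478 0.361 0.173] z [0.075 0.205]
   axis [-0.01   0.09   0.996]
top awl 0.84 rect [523. 344.] med [0.524 0.339 0.163] z [0.076 0.18 ]
top creaser 0.79 rect [621. 336.] med [0.621 0.323 0.157] z [0.071 0.171]
top jar 0.79 rect [775.  68.] med [0.769 0.067 0.083] z [0.011 0.087]
top maul 0.95 rect [743. -59.] med [ 0.735 -0.057  0.082] z [0.003 0.167]
```

```bash
python3 - <<'E'
from kn import *
from scipy.optimize import least_squares
for n in("side","top"):
    img,d,k,C=look(n); r=env.cut_out(n,"knife")[0]["region"]&(d>0); P=C[r]
    P=P[np.linalg.norm(P[:,:2]-[.477,.368],axis=1)<.03]
    b=P[P[:,2]>.185]; f=least_squares(lambda c:np.linalg.norm(b-c,axis=1)-.016,[.477,.368,.19],loss='soft_l1',f_scale=.001).x
    h=P[(P[:,2]>.102)&(P[:,2]<.113)]
    print(n,"ball",f.round(4),len(b))
    if len(h)>15:
        g=least_squares(lambda c:np.linalg.norm(h[:,:2]-c,axis=1)-.014,f[:2],loss='soft_l1',f_scale=.001).x; print("ferrule",g.round(4),len(h),"lean deg",np.degrees(np.hypot(*(f[:2]-g))/.082).round(1))
o=env.get_obs(); print(o["tool_pos"].round(4),o["force"].round(1))
E
```

```text
side ball [0.4774 0.3671 0.1875] 297
ferrule [0.4774 0.3669] 65 lean deg 0.1
top ball [0.4771 0.3701 0.1886] 234
ferrule [0.4771 0.3703] 30 lean deg 0.2
[0.3801 0.1865 0.3565] [-0.2  0.5  0.2]
```

Butt centre is 188 mm above the bench (189 when seated), with a lean of about 0.2° and the arm clear. I'm handing it in.

```bash
python3 -c "
from h import *
print(env.sign_off())"
```

```text
the job is handed in; nothing more can be done
None
```

The paring knife is standing in the rack's free slot at x = -75 mm, let go of, and I have handed the job in. `sign_off` gives no verdict, so the result below rests on my own checks; robot time was about 35 s of the 72 s allowed.

**What I did:**
- **Case to stone:** I gripped the knife at the ferrule, lifted it out at the notch and set it on the stone. The fingertips reach about 5 mm below the ferrule, so I slackened the grip to let the blade tip down towards the stone before opening. The ferrule then settled the last few millimetres, and the knife was found lying still on the stone.
- **Butt grip and swing:** I gripped the butt ball at 60 N, raised it clear and slackened to 5 N, where it still hung about 3° off. A small jiggle at 4.5 N brought it to about 1°. Clamped again at 60 N it read 1–2° off plumb.
- **Into the rack:** I lowered it until the wrist force showed contact, slackened, opened and backed away.

**Last checks:**
- **Knife seating:** From both fixed cameras the butt's centre is about 188 mm above the bench, against 189 mm when seated. The lean is 0.1–0.2°.
- **Gripper:** It is open, well clear of everything and reads no contact force.
- **Bystanders:** From the top camera the awl, creaser, jar and maul are within about 10 mm of their first readings, which is inside the detection noise.
- **Disagreements:** The two fixed cameras differ by about 3 mm in y on where the knife stands. A rough fit to the whole knife suggested a lean of 4–5°. I put that down to each camera seeing only one side, and trusted the ball and ferrule fits instead.
- **Not seen:** I could not view the final close-up because the picture limit was reached.

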